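Tare the carat scale and hold the stone pan

TASK

Zero the carat scale with the loaded pan standing on it: take the scriber with the straight square steel handle (not the bulb-handled burnisher) from the tool stand, press the recessed tare key all the way down with its point, and put the scriber back upright in the stand. Then grip the pan across its two straight sides, lift it straight up with both wax rings still in it, about 10 cm clear of the scale platform, and finish while still holding it there over the scale, steady and level, so that I can drop the stones in.

Things in the scene. Friction and masses are not known exactly. Their poses are not given: they have to be found in the camera images.
- scale: low grey bench scale, 150 (x) x 130 (y) x 40 mm, fixed to the bench. Origin: centre of its underside on the bench. Its own -x side is the front: a black strip with the display towards +y and the tare hole near -y; behind it the raised steel platform. z is up; it is turned up to 0.35 rad about z.
- platform (a point): centre of the top face of the scale's steel platform (84 x 112 mm along the scale's x and y), 40 mm above the bench
- tare_hole (a point): centre of the mouth of the round tare hole in the black front strip, 34 mm above the bench; 11 mm wide with a 1.5 mm chamfer. The white key inside lies 4 mm below the mouth and is pushed straight down.
- tare_key (a joint): travel of the spring key in the tare hole, in m: 0 up, 0.003 fully down (end stop); it needs about 1 N to start and 3.2 N at the bottom, and springs back up
- pan: open aluminium stone pan standing on the platform, 54 mm wide (x), 93 mm long (y), 16 mm high, walls 2 mm, 40 to 85 g; it carries two loose wax rings. Origin: on the underside, near the centre of mass of the loaded pan; grip it across x there (y = 0). The two straight, upright long sides stand at x = -27 and +27 mm and run from y = -45 to +20 mm; the +y end tapers to an open spout 18 mm wide.
- pan_center (a point): point in the middle of the pan, 8 mm above its underside (half its height)
- ring_large: larger wax ring, 38 mm across, 14 mm high, lying flat and loose in the pan near its closed end (pan y about -23 mm); 12 g. Origin: centre of its underside.
- ring_small: smaller wax ring, 31 mm across, 15 mm high, lying flat and loose in the pan towards the spout (pan y about +13 mm); 11 g. Origin: centre of its underside.
- stand: wooden tool stand, 42 (x) x 124 (y) x 50 mm high on a plinth 50 x 132 x 5 mm, fixed to the bench. Origin: centre of its underside. Three upright through holes, 10 mm wide with 2 mm chamfer, at y = -40, 0 and +40 mm on its middle line; the scriber stands in one end hole, the burnisher in the other, the middle hole is free.
- scriber: straight steel scriber, 120 mm long, 45 g, upright, point down. Origin: its point; z runs up its axis. Point 2.4 mm wide, thin shaft 5 mm wide up to z = 44 mm, collar 18 mm wide from 44 to 48 mm, straight square handle 12 x 12 mm from 48 to 116 mm with its flats facing x and y (turned up to 0.2 rad from the stand's), small end cap to 120 mm. In the stand the collar rests on the stand's top, so the point is 6 mm above the bench.
- scriber_center (a point): middle of the scriber on its axis, 60 mm above its point, in the lower part of the handle; seated in the stand it is 66 mm above the bench
- burnisher: not needed: burnisher with a wooden bulb handle (27 mm wide bulb, 98 mm long in all) and brass collar, standing in the other end hole of the stand, its top 104 mm above the bench. Origin: its lower end.
Not all that is in view belongs to the job. Leave any brown or orange look-alike of the ring_small alone.

How it is judged:
By the outcome, as a careful person would: the job done as asked, in the order asked, and still so for the second after the job is handed in, while the arm keeps its last pose, push and grip.
It also fails if it takes over 58 s, if anything falls off the work surface, if the arm or the gripper's body presses on something with over 40 N, if the wrist force passes 120 N, or if a joint passes its speed limit or range.

ROBOT

A 7-joint arm with a two-finger parallel gripper is mounted at the origin on a cart in front of the work surface, level with it; the furniture and walls round the work are solid. World frame = base frame: x ahead of the robot, y to its left, z up, the work surface at z = 0. Lengths are in m, angles in degrees, forces in N, time in s.
With the tool pointing down it reaches from about 0.425 to 0.875 m from the base axis. Payload 4.7 kg.
Tool frame: the origin (TCP) lies midway between the tips of the shut fingers; the grasp point (between the pads) lies 19 mm behind it (env.grip_depth is the distance from the TCP to the grasp point, in m); z points along the fingers, y is the line along which they close (so a half turn about z gives the same grasp; the last joint's range is limited). The gripper opens to 87 mm and grips with 3 to 60 N. Pads are 19 mm wide; open, the fingers measure 117 mm over their backs; the gripper's body (75 mm by 190 mm) begins 51 mm behind the grasp point.
Start: joints at [73.344, 18.392, -4.016, 83.108, 1.295, 78.541, -3.26], TCP at [0.195, -0.62, 0.223] pointing down, gripper open.
Joint ranges: [-163.93, 163.93], [-17.29, 119.83], [-79.2, 71.16], [3.27, 140.29], [-89.18, 269.18], [5.43, 117.66], [-154.24, 154.24]. Speed limits (degrees/s): [147.25, 147.25, 180, 180, 180, 180, 180].

INTERFACE

Orientations are given as [roll, pitch, yaw] about the fixed x, y, z axes, in that order (R = Rz(yaw) Ry(pitch) Rx(roll)).
In Python, from cell import get_obs, optics, env, nets gives the robot as it stands.
- The arm moves only by the shell command python3 -m creep 'ROWS' [FORCE]. ROWS is JSON, a list of rows, each an object of numbers: "wx", "wy", "wz": the turn, a rotation vector about the tool's x, y, z in degrees; "tx", "ty", "tz": the shift along the tool's x, y, z in mm; "gripper": the opening, from -1 (shut) to 1 (fully open). A call has 1 to 5 rows; each row is the pose to reach, as a shift and turn from the pose commanded when the call began, along the tool's axes at that moment; what a row does not reach only later rows make up. A row lasts 1/12 s, in which the tool goes at most 41.7 mm and 7.16 degrees, less where a joint would pass 70% of its speed; a pose out of reach is approached as far as the arm can. A call with a gripper value outside its range is refused whole. The fingers move at their own pace and stop on an object; FORCE is the grip in N (left out, the last holds). Time passes only in rows, so rows that repeat a pose let the fingers close. It gives the time, the measured TCP pose, the force, the opening and the grip force at its end, in the units of the state.
- get_obs(): the state, without advancing time (a new reading comes with each control period).
- optics.read_camera(name): name is "scene" or "top" or "wrist"; returns (picture, depth): 400x640x3 uint8, red, green, blue; 400x640 float32, m along the optical axis (not along the pixel's ray), 0 where there is no reading.
- optics.camera_info(name): a dict with "fovy" (degrees; the focal length in pixels is half the picture's height over the tangent of half this angle, whatever the lens; pixels are square), "cx", "cy" (the principal point, pixels), "R" (3x3) and "t" (3): a world point X has camera coordinates R X + t; the wrist camera has in their place "tool_from_camera" (4x4, takes a point from camera to tool coordinates, whose origin is the TCP and whose axes are the flange's). Camera axes: x right, y down, z forward; pixel columns grow to the right and rows downward; lengths in m; the calibration is good to about 2 mm. The wrist camera is an equidistant fisheye: a pixel r from the principal point sees the ray r / f radians off the axis. A picture is of the moment at which its call begins: read the wrist's pose just before it. camera_info takes no time and is no camera call.
- env.sign_off(): hands the job in; it is judged then, once.
Trained networks look in the newest picture that a camera, given by its name, has taken for a name from the list of things; names that differ only in an ending like _2 or _b are one class to them, and where a whole thing is asked for, a point or a joint stands for the part that bears it (a point fixed in the world has none). Each returns a list of dicts, best first, with "confidence" (0 to 1); they miss things now and then, are a little off and sometimes report something else, mostly with a low value. They report only what shows in the picture. A call takes as long as a camera call. They do not tell look-alikes from the thing itself.
- nets.look_for(query, camera): "point" ([x, y, z] in m, in world coordinates, good to about 4 mm: the middle of the surface that is visible of it).
- nets.place_of(query, camera): "point" ([x, y, z] in m, in world coordinates, good to about 4 mm: a listed point, or the origin of a listed thing).
The state is a dict: "time_s": time; "qpos": joint angles; "joint_velocities": joint speeds; "effort": joint torques, N m; "tool_pos": TCP position; "tool_rot": TCP orientation; "force": force on the tool from outside, world axes, zero at the start; "wrist_torque": the same for the moment, N m; "grip_width": finger opening in m; "grasp_force": force on a finger pad.
Only numpy, scipy, OpenCV 4.12 (cv2) and the standard library are available. Lean on these libraries where they do the work, as an engineer would, in place of code of your own. Each camera call takes 0.05 s, during which the arm holds its last target. There are 200 camera calls.

## Working session

There is one attempt and no reset: what is moved stays moved. The work goes in short steps, Python scripts to look and compute and a shell command to move; the robot and the scene stay as the last step left them, time stands still between calls to the robot, and variables do not carry over. Pictures are saved under pics/ and viewed, at most 13 in all, crops included, and the job is handed in when it is done.

```bash
ls; mkdir -p pics; cat > h.py <<'E'
import numpy as np, cv2
from scipy.spatial.transform import Rotation as Ro
from cell import get_obs, optics, env, nets
def pose(o=None):
    o=o or get_obs(); return np.array(o["tool_pos"]),Ro.from_euler('xyz',o["tool_rot"],degrees=True).as_matrix()
def cloud(cam):
    p,R=pose(); im,d=optics.read_camera(cam); c=optics.camera_info(cam)
    f=200/np.tan(np.radians(c["fovy"])/2); v,u=np.mgrid[0:400,0:640]; x=(u-c["cx"])/f; y=(v-c["cy"])/f
    if "tool_from_camera" in c:
        th=np.hypot(x,y); s=np.tan(np.minimum(th,1.5))/np.maximum(th,1e-9); x,y=x*s,y*s
    P=np.stack([x*d,y*d,d],-1)
    if "tool_from_camera" in c:
        T=np.array(c["tool_from_camera"]); W=(P@T[:3,:3].T+T[:3,3])@R.T+p
    else: W=(P-np.array(c["t"]))@np.array(c["R"])
    W[d==0]=np.nan
    return im,W
def px(cam,X):
    c=optics.camera_info(cam); q=np.array(c["R"])@X+np.array(c["t"]); f=200/np.tan(np.radians(c["fovy"])/2)
    return (q[:2]/q[2]*f+[c["cx"],c["cy"]]).round()
def save(n,im): cv2.imwrite("pics/"+n,im[...,::-1])
E
python3 - <<'E'
from h import *
o=get_obs(); print({k:np.round(v,3) for k,v in o.items()}, env.grip_depth)
a,W=cloud("top"); b,V=cloud("scene"); np.savez("s.npz",a=a,W=W,b=b,V=V)
save("top.png",a); save("scene.png",b)
for q in ["scriber_center","scriber","burnisher","stand","tare_hole","platform","scale","pan_center","pan","ring_small","ring_large"]:
  for cam in ["top","scene"]:
    for r in nets.place_of(q,cam)[:3]: print(q,cam,np.round(r["point"],3),round(r["confidence"],2),px(cam,np.array(r["point"])))
E
```

```text
pics
{'time_s': np.float64(0.0), 'qpos': array([73.342, 18.441, -4.017, 83.175,  1.298, 78.539, -3.261]), 'joint_velocities': array([0.093, 0.007, 0.058, 0.077, 0.004, 0.029, 0.103]), 'effort': array([-0.0000e+00, -4.9129e+01, -4.0500e-01, -3.1254e+01, -6.4000e-02,
        4.4000e-02,  0.0000e+00]), 'tool_pos': array([ 0.195, -0.62 ,  0.221]), 'tool_rot': array([-1.79891e+02,  8.00000e-03,  1.74690e+01]), 'force': array([ 0.582, -0.142, -0.33 ]), 'wrist_torque': array([-0.044,  0.052,  0.007]), 'grasp_force': np.float64(0.0), 'grip_width': np.float64(0.087)} 0.0187
scriber_center top [0.578 0.062 0.044] 0.51 [243. 170.]
scriber_center top [ 0.546 -0.247  0.065] 0.49 [385. 187.]
scriber_center scene [ 0.551 -0.241  0.067] 0.47 [358. 186.]
scriber_center scene [0.507 0.028 0.037] 0.31 [268. 232.]
scriber top [ 0.544 -0.243  0.006] 0.43 [378. 191.]
burnisher top [ 0.531 -0.321  0.006] 0.67 [412. 197.]
stand top [ 0.536 -0.282  0.004] 0.95 [395. 194.]
stand top [0.574 0.085 0.047] 0.47 [233. 172.]
stand scene [ 0.538 -0.283  0.003] 0.59 [372. 206.]
tare_hole top [0.509 0.03  0.034] 0.6 [
[... 296 characters left out ...]
 0.58 [234. 171.]
pan_center top [ 0.547 -0.242  0.006] 0.36 [378. 189.]
pan_center scene [0.581 0.086 0.044] 0.57 [233. 220.]
pan top [0.582 0.08  0.037] 0.8 [236. 169.]
pan scene [0.58  0.083 0.037] 0.8 [235. 222.]
pan scene [ 0.547 -0.241  0.067] 0.4 [359. 187.]
ring_small top [ 0.539 -0.111 -0.001] 0.59 [321. 192.]
ring_small top [0.565 0.206 0.002] 0.44 [184. 177.]
ring_small top [0.581 0.095 0.042] 0.43 [229. 169.]
ring_small scene [ 0.569  0.207 -0.   ] 0.67 [186. 252.]
ring_small scene [ 0.543 -0.11   0.   ] 0.48 [314. 222.]
ring_small scene [0.578 0.1   0.042] 0.43 [228. 223.]
ring_large scene [0.585 0.062 0.041] 0.54 [242. 218.]
ring_large scene [0.578 0.099 0.041] 0.33 [228. 223.]
```

```bash
python3 - <<'E'
from h import *
s=np.load("s.npz"); a=s["a"][100:290,130:480]; b=s["b"][120:300,130:480]
im=np.vstack([cv2.resize(a,(560,304),interpolation=cv2.INTER_CUBIC),cv2.resize(b,(560,288),interpolation=cv2.INTER_CUBIC)])
save("both.png",im)
E
```

```text
(no output)
```

View pics/both.png

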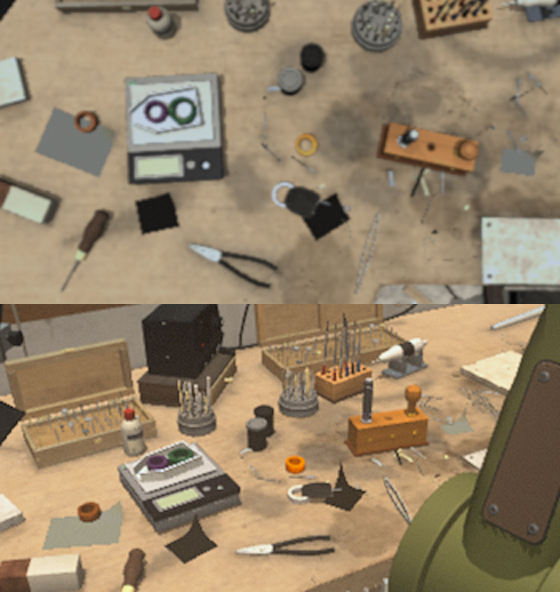

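View pics/scene.png

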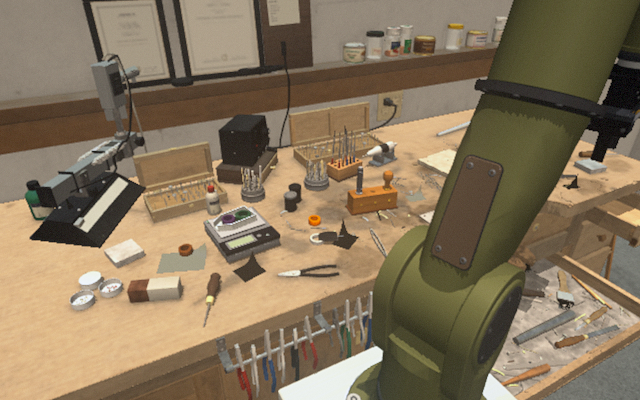

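The pictures show two candidates in the stand: a straight dark steel handle at the +y end (top px ~(383,186), scene px ~(358,185)), and the wooden bulb-handled burnisher at the -y end (top px ~(422,193)). The first fits the scriber. Orange and brown ring look-alikes lie at top px (321,192) and (184,177), and the tare hole is in the black strip at about (258,202). I'll confirm the choice with a close crop from the wrist.

```bash
cat >> h.py <<'E'
def go(p,yaw,tilt=None):
    q,R=pose(); T=Ro.from_euler('xyz',[180,0,yaw],degrees=True).as_matrix()
    d=R.T@(np.array(p)-q)*1000; w=Ro.from_matrix(R.T@T).as_rotvec(degrees=True)
    print("t",d.round(1),"w",w.round(2),"rows",max(np.linalg.norm(d)/41.7,np.linalg.norm(w)/7.16).round(1))
E
python3 - <<'E'
from h import *
print(np.round(optics.camera_info("wrist")["tool_from_camera"],3), optics.camera_info("wrist")["fovy"])
go([.53,-.24,.27],79)
# scale yaw: black strip / scale top mask from cloud
s=np.load("s.npz")
for k in "WV":
  W=s[k]
  m=(W[...,2]>.025)&(W[...,2]<.06)&(abs(W[...,0]-.56)<.13)&(abs(W[...,1]-.08)<.12)
  r=cv2.minAreaRect((W[m][:,:2]*1000).astype(np.float32)); print(k,m.sum(),r)
  m=(W[...,2]>.03)&(W[...,2]<.06)&(abs(W[...,0]-.54)<.07)&(abs(W[...,1]+.28)<.1)
  print(cv2.minAreaRect((W[m][:,:2]*1000).astype(np.float32)),m.sum())
E
```

```text
[[-0.    -0.956 -0.292  0.082]
 [ 1.    -0.     0.    -0.   ]
 [-0.    -0.292  0.956 -0.162]
 [ 0.     0.     0.     1.   ]] 65.70646984690485
t [ 433.6 -262.   -47.4] w [  0.     0.   -61.54] rows 12.2
W 3895 ((535.8160400390625, 97.41000366210938), (194.2083740234375, 175.73150634765625), 4.708361625671387)
((538.7564697265625, -280.80255126953125), (124.10028839111328, 42.67958068847656), 78.98922729492188) 920
V 2236 ((532.6866455078125, 97.15821075439453), (196.41758728027344, 174.50396728515625), 2.8503811359405518)
((537.8450927734375, -277.9865417480469), (126.42489624023438, 47.44657897949219), 78.15509796142578) 659
```

```bash
R='x'; python3 -m creep '[{"tx":35,"ty":-21,"tz":-4,"wz":-5},{"tx":70,"ty":-42,"tz":-8,"wz":-10},{"tx":105,"ty":-63,"tz":-12,"wz":-15},{"tx":140,"ty":-84,"tz":-16,"wz":-20},{"tx":175,"ty":-105,"tz":-20,"wz":-25}]' 20; python3 -c "
from h import *
go([.53,-.24,.27],79)"
```

```text
t [ 433.6 -262.   -47.4] w [  0.     0.   -61.54] rows 12.2validation failed for argument at $[0]...
```

```bash
python3 -m creep '[{"wx":0,"wy":0,"wz":-5,"tx":35,"ty":-21,"tz":-4,"gripper":1},{"wx":0,"wy":0,"wz":-10,"tx":70,"ty":-42,"tz":-8,"gripper":1},{"wx":0,"wy":0,"wz":-15,"tx":105,"ty":-63,"tz":-12,"gripper":1},{"wx":0,"wy":0,"wz":-20,"tx":140,"ty":-84,"tz":-16,"gripper":1},{"wx":0,"wy":0,"wz":-25,"tx":175,"ty":-105,"tz":-20,"gripper":1}]' 20; python3 -c "
from h import *
go([.53,-.24,.27],79)"
```

```text
time_s: 1.62
tool_pos: [0.3315, -0.4658, 0.2429]
tool_rot: [180.0, 0.0, 42.7]
force: [1.0, -0.4, -0.0]
grip_width: 0.087
grasp_force: 0.0
t [299.  -31.3 -27.2] w [ 2.00e-02  3.00e-02 -3.63e+01] rows 7.2
```

```bash
python3 -m creep '[{"wx":0,"wy":0,"wz":-5,"tx":40,"ty":-4,"tz":-4,"gripper":1},{"wx":0,"wy":0,"wz":-10,"tx":80,"ty":-8,"tz":-8,"gripper":1},{"wx":0,"wy":0,"wz":-15,"tx":120,"ty":-12,"tz":-12,"gripper":1},{"wx":0,"wy":0,"wz":-20,"tx":160,"ty":-16,"tz":-16,"gripper":1},{"wx":0,"wy":0,"wz":-25,"tx":200,"ty":-20,"tz":-20,"gripper":1}]'; python3 -c "
from h import *
go([.53,-.24,.27],79)"
```

```text
time_s: 2.03
tool_pos: [0.4655, -0.316, 0.2631]
tool_rot: [180.0, 0.0, 67.7]
force: [0.5, -0.7, -0.1]
grip_width: 0.0868
grasp_force: 0.0
t [94.8 30.8 -6.9] w [  0.04   0.04 -11.3 ] rows 2.4
```

```bash
python3 -m creep '[{"wx":0,"wy":0,"wz":-4,"tx":32,"ty":10,"tz":-2,"gripper":1},{"wx":0,"wy":0,"wz":-8,"tx":64,"ty":20,"tz":-4,"gripper":1},{"wx":0,"wy":0,"wz":-11.3,"tx":95,"ty":31,"tz":-7,"gripper":1},{"wx":0,"wy":0,"wz":-11.3,"tx":95,"ty":31,"tz":-7,"gripper":1}]'; python3 - <<'E'
from h import *
a,W=cloud("wrist"); np.savez("w.npz",a=a,W=W); save("w1.png",a)
for q in ["scriber_center","scriber","burnisher","stand"]:
    for r in nets.place_of(q,"wrist")[:3]: print(q,np.round(r["point"],4),round(r["confidence"],2))
for z0,z1 in [(.045,.053),(.06,.1),(.11,.124),(.1245,.135)]:
  m=(W[...,2]>z0)&(W[...,2]<z1)&(abs(W[...,0]-.547)<.02)&(abs(W[...,1]+.243)<.025)
  Q=W[m]; print(z0,m.sum(),np.nanmean(Q,0).round(4),Q.min(0).round(4),Q.max(0).round(4),cv2.minAreaRect((Q[:,:2]*1000).astype(np.float32)))
E
```

```text
time_s: 2.37
tool_pos: [0.5344, -0.2335, 0.2705]
tool_rot: [179.8, -0.3, 79.5]
force: [0.1, 0.6, 0.3]
grip_width: 0.0873
grasp_force: 0.0
scriber_center [ 0.5427 -0.2425  0.0669] 0.7
scriber [ 0.5457 -0.2449  0.0046] 0.85
scriber [ 0.5456 -0.2426  0.0679] 0.7
burnisher [ 0.5325 -0.3241  0.0048] 0.66
stand [ 0.538  -0.2822 -0.0016] 0.67
0.045 854 [ 0.5471 -0.2411  0.0496] [ 0.527  -0.2679  0.046 ] [ 0.567  -0.2181  0.0529] ((547.003173828125, -243.02684020996094), (39.9624137878418, 49.76774597167969), 0.048996176570653915)
0.06 85 [ 0.5476 -0.2373  0.0801] [ 0.5407 -0.2462  0.0601] [ 0.5539 -0.2356  0.0993] ((545.6723022460938, -238.95538330078125), (15.601423263549805, 8.055522918701172), 27.830263137817383)
0.11 82 [ 0.5469 -0.2396  0.1189] [ 0.5407 -0.2484  0.11  ] [ 0.5533 -0.2353  0.124 ] ((547.1443481445312, -242.2360382080078), (12.822322845458984, 11.736637115478516), 82.33771514892578)
0.1245 65 [ 0.5475 -0.2424  0.1255] [ 0.5422 -0.2475  0.1245] [ 0.5519 -0.2374  0.1278] ((547.2066650390625, -242.61061096191406), (8.864970207214355, 9.64176082611084), 32.911800384521484)
```

View pics/w1.png

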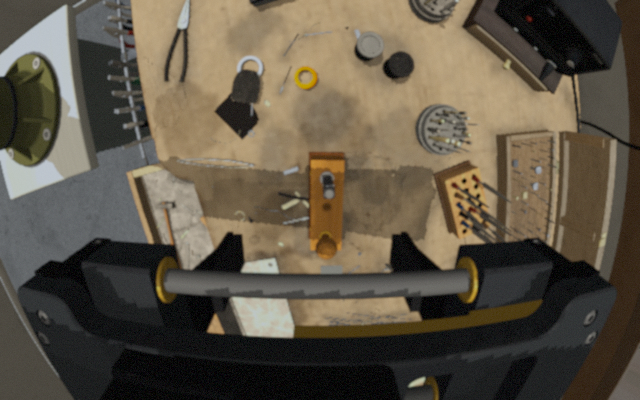

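```bash
python3 - <<'E'
from h import *
s=np.load("w.npz"); a,W=s["a"],s["W"]
m=(W[...,2]>.062)&(W[...,2]<.112)&(abs(W[...,0]-.547)<.02)&(abs(W[...,1]+.243)<.02)
Q=W[m]; vx,vy,x0,y0=cv2.fitLine((Q[:,:2]*1000).astype(np.float32),cv2.DIST_HUBER,0,.01,.01).ravel(); print(np.degrees(np.arctan2(vy,vx)),x0,y0,len(Q))
m=(W[...,2]>.1145)&(W[...,2]<.1185)&(abs(W[...,0]-.547)<.02)&(abs(W[...,1]+.243)<.02); Q=W[m]; print(len(Q)); 
if len(Q)>4: print(cv2.minAreaRect((Q[:,:2]*1000).astype(np.float32)))
save("crop.png",cv2.resize(a[145:265,285:375],(540,600)[:2],interpolation=cv2.INTER_CUBIC))
E
```

```text
-6.2209167 547.8559 -236.90521 109
10
((547.8267822265625, -236.93865966796875), (0.4557148516178131, 10.664730072021484), 81.41829681396484)
```

View pics/crop.png

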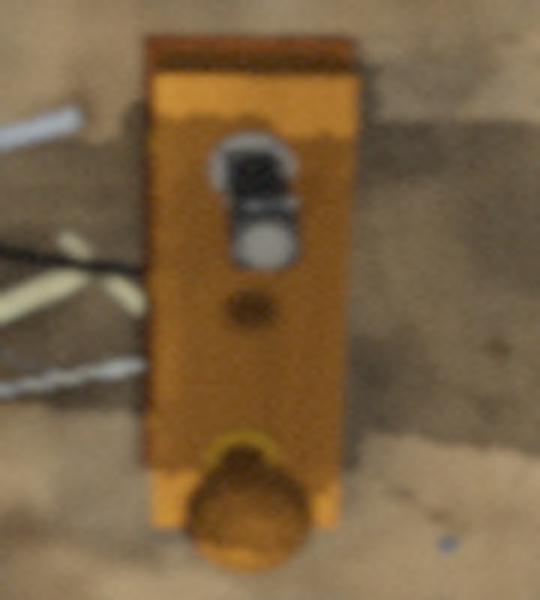

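The crop shows a straight square steel handle with its round collar at (255,200), the free middle hole at (250,305) and the bulb-handled burnisher at (245,500). So the scriber is the +y tool; its axis is at about (0.547,-0.243) with the flats at about -7°.

```bash
python3 -c "
from h import *
go([.5472,-.2427,.150],83)"
```

```text
t [  4.6  18.2 119.3] w [-0.04  0.05 -4.41] rows 2.9
```

```bash
python3 -m creep '[{"wx":0,"wy":0,"wz":-2,"tx":2,"ty":9,"tz":40,"gripper":0.2},{"wx":0,"wy":0,"wz":-4.4,"tx":4.6,"ty":18.2,"tz":80,"gripper":0.2},{"wx":0,"wy":0,"wz":-4.4,"tx":4.6,"ty":18.2,"tz":119,"gripper":0.2},{"wx":0,"wy":0,"wz":-4.4,"tx":4.6,"ty":18.2,"tz":119,"gripper":0.2},{"wx":0,"wy":0,"wz":-4.4,"tx":4.6,"ty":18.2,"tz":119,"gripper":0.2}]'; python3 - <<'E'
from h import *
a,W=cloud("wrist"); go([.5472,-.2427,.076],83)
m=(W[...,2]>.122)&(W[...,2]<.131)&(abs(W[...,0]-.547)<.015)&(abs(W[...,1]+.243)<.015)
Q=W[m]; print(len(Q),cv2.minAreaRect((Q[:,:2]*1000).astype(np.float32)),np.median(Q[:,2]))
m=(W[...,2]>.06)&(W[...,2]<.112)&(abs(W[...,0]-.547)<.02)&(abs(W[...,1]+.243)<.02)
Q=W[m]; vx,vy,x0,y0=cv2.fitLine((Q[:,:2]*1000).astype(np.float32),cv2.DIST_HUBER,0,.01,.01).ravel(); print(np.degrees(np.arctan2(vy,vx)),x0,y0,len(Q))
E
```

```text
time_s: 3.03
tool_pos: [0.546, -0.2418, 0.1489]
tool_rot: [-179.7, -0.1, 83.0]
force: [0.2, -0.7, 0.9]
grip_width: 0.0614
grasp_force: 0.0
t [-0.6 -0.7 75.7] w [0.01 0.03 0.03] rows 1.8
182 ((547.418701171875, -242.54049682617188), (10.298395156860352, 10.626891136169434), 80.71471405029297) 0.12522344470036562
-7.9446816 548.3582 -236.92972 349
```

```bash
python3 -m creep '[{"wx":0,"wy":0,"wz":0.8,"tx":0,"ty":-0.5,"tz":25,"gripper":0},{"wx":0,"wy":0,"wz":0.8,"tx":0,"ty":-0.5,"tz":50,"gripper":-0.2},{"wx":0,"wy":0,"wz":0.8,"tx":0,"ty":-0.5,"tz":75,"gripper":-0.3},{"wx":0,"wy":0,"wz":0.8,"tx":0,"ty":-0.5,"tz":75,"gripper":-0.3},{"wx":0,"wy":0,"wz":0.8,"tx":0,"ty":-0.5,"tz":75,"gripper":-0.3}]' 25; python3 -c "
from h import *
go([.5472,-.2427,.076],82)"
```

```text
time_s: 3.5
tool_pos: [0.5485, -0.2417, 0.0776]
tool_rot: [179.9, 0.1, 82.3]
force: [0.2, -0.2, -0.5]
grip_width: 0.0323
grasp_force: 0.0
t [-1.1 -1.1  1.6] w [0.1  0.05 0.3 ] rows 0.1
```

```bash
for i in 1 2; do python3 -m creep '[{"wx":0,"wy":0,"wz":0,"tx":0,"ty":0,"tz":0,"gripper":-1},{"wx":0,"wy":0,"wz":0,"tx":0,"ty":0,"tz":0,"gripper":-1},{"wx":0,"wy":0,"wz":0,"tx":0,"ty":0,"tz":0,"gripper":-1},{"wx":0,"wy":0,"wz":0,"tx":0,"ty":0,"tz":0,"gripper":-1},{"wx":0,"wy":0,"wz":0,"tx":0,"ty":0,"tz":0,"gripper":-1}]' 25; done
```

```text
time_s: 3.92
tool_pos: [0.5487, -0.2412, 0.0771]
tool_rot: [179.9, 0.1, 82.4]
force: [-0.3, 0.5, 5.5]
grip_width: 0.0118
grasp_force: 25.0
time_s: 4.33
tool_pos: [0.5487, -0.2412, 0.0771]
tool_rot: [179.9, 0.1, 82.4]
force: [-0.6, 0.1, 6.5]
grip_width: 0.0119
grasp_force: 25.0
```

```bash
python3 -m creep '[{"wx":0,"wy":0,"wz":0,"tx":0,"ty":0,"tz":-15,"gripper":-1},{"wx":0,"wy":0,"wz":0,"tx":0,"ty":0,"tz":-35,"gripper":-1},{"wx":0,"wy":0,"wz":0,"tx":0,"ty":0,"tz":-65,"gripper":-1},{"wx":0,"wy":0,"wz":0,"tx":0,"ty":0,"tz":-95,"gripper":-1},{"wx":0,"wy":0,"wz":0,"tx":0,"ty":0,"tz":-110,"gripper":-1}]' 25; python3 - <<'E'
from h import *
p,R=pose(); a,W=cloud("wrist"); L=(W-p)@R
m=(np.hypot(L[...,0],L[...,1])<.02)&(L[...,2]>.02)&(L[...,2]<.08)
Q=L[m]*1000; print(p,len(Q))
for z in range(-30,80,5):
  q=L[(np.hypot(L[...,0],L[...,1])<.015)&(abs(L[...,2]*1000-z)<2.5)]*1000
  if len(q): print(z,len(q),q.min(0).round(1),q.max(0).round(1),np.median(q,0).round(1))
save("w2.png",cv2.resize(a[120:360,200:440],(600,600)))
go([.506,.027,.19],90)
E
```

```text
time_s: 4.75
tool_pos: [0.5492, -0.241, 0.1894]
tool_rot: [179.8, 0.1, 82.4]
force: [1.6, 0.7, 1.3]
grip_width: 0.0122
grasp_force: 25.0
[ 0.54924187 -0.24099302  0.18936464] 234
-30 211 [  3.5 -10.1 -32.5] [ 10.9  11.2 -27.5] [  4.9   0.1 -30.3]
-25 217 [  2.7  -9.9 -27.5] [ 11.4  11.3 -22.5] [  4.8   0.6 -25.1]
-20 201 [  2.6  -9.7 -22.5] [ 11.4  11.2 -17.5] [  6.7   0.5 -20.4]
-15 181 [  3.5  -9.6 -17.5] [ 11.4  11.  -12.5] [  4.8   1.1 -15.2]
-10 149 [  3.2  -9.7 -12.5] [11.7 10.8 -7.6] [  4.7   0.5 -10.1]
-5 137 [ 3.  -9.6 -7.5] [11.4 11.4 -2.5] [ 4.7  1.  -5.3]
0 128 [ 3.  -9.8 -2.5] [11.6 10.7  2.5] [ 4.7  0.7 -0.8]
5 78 [ 3.6 -4.4  2.5] [5.1 7.  7.5] [4.3 1.  5.3]
10 62 [ 3.8 -4.5  7.6] [ 5.3  7.1 12.4] [4.4 1.6 9.7]
15 66 [ 3.1 -4.7 12.6] [ 5.3  7.3 17.5] [ 4.3  1.  15.2]
20 45 [ 3.7 -4.8 17.6] [ 5.9  7.3 22.2] [ 4.3  1.6 19.7]
25 150 [-0.1 -6.9 22.6] [ 7.7 10.1 27.2] [ 4.7  1.  23.9]
45 16 [-1.1 -1.2 43.2] [ 1.   3.8 47.3] [ 0.4  2.  45.9]
50 16 [-0.9 -1.3 47.8] [ 0.9  3.8 52.5] [ 0.6  1.6 50.4]
55 15 [-1.5 -1.3 53. ] [ 0.9  3.9 57.4] [ 0.3  0.9 55.1]
60 8 [-0.8  0.1 57.9] [ 0.7  3.2 62.1] [ 0.2  2.  59.9]
65 4 [-0.7  0.1 62.9] [ 0.1  1.6 67.3] [-0.2  1.2 64.8]
70 4 [-0.8  0.8 69.2] [ 0.1  1.6 71. ] [-0.4  1.2 69.9]
t [ 2.601e+02 -7.970e+01  2.000e-01] w [ 0.44  0.19 -7.63] rows 6.5
```

View pics/w2.png

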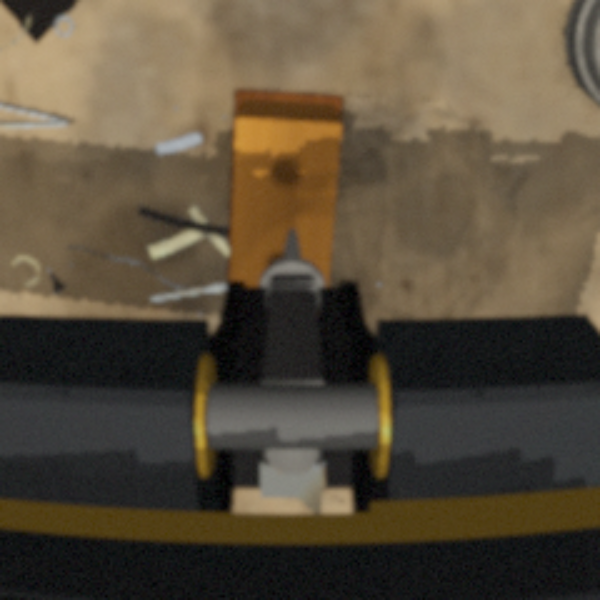

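The scriber hangs upright between the pads, its shaft and point visible at (292,245) in the crop, and the emptied end hole is at (287,172). I'll measure that hole now for putting the scriber back.

```bash
cat >> h.py <<'E'
def ray(uv,z,P):
    """wrist pixel -> world point on plane z, P=(p,R) at the picture"""
    c=optics.camera_info("wrist"); f=200/np.tan(np.radians(c["fovy"])/2)
    x,y=(uv[0]-c["cx"])/f,(uv[1]-c["cy"])/f; th=np.hypot(x,y); k=np.sin(th)/th
    T=np.array(c["tool_from_camera"]); p,R=P; o=R@T[:3,3]+p; d=R@T[:3,:3]@np.array([x*k,y*k,np.cos(th)])
    return o+d*(z-o[2])/d[2]
E
python3 - <<'E'
from h import *
P=pose(); a,W=cloud("wrist"); g=a[...,0].astype(float)
sub=g[178:202,300:330]; print(sub[::2,::2].astype(int))
m=np.zeros_like(g); m[180:200,305:325]=np.clip(120-g[180:200,305:325],0,None)
v,u=np.mgrid[0:400,0:640]; c=[(u*m).sum()/m.sum(),(v*m).sum()/m.sum()]; print(c, ray(c,.05,P), P[0])
M=(abs(W[...,2]-.05)<.003)&(abs(W[...,0]-.54)<.04)&(abs(W[...,1]+.26)<.08)
Q=W[M]; print(np.median(Q[:,2]),cv2.minAreaRect((Q[:,:2]*1000).astype(np.float32)),Q.max(0),cv2.boxPoints(cv2.minAreaRect((Q[:,:2]*1000).astype(np.float32))))
E
```

```text
[[189 194 195 190 187 184 177 172 170 171 155 124 124 124 123]
 [153 168 179 172 170 164 141 135 136 159 150 126 123 123 124]
 [129 133 137 133 125 112 102 104 110 117 124 123 124 123 123]
 [124 127 122 117  98  80  80  84  91 113 122 121 126 125 122]
 [123 122 123 104  79  76  75  80  86 103 124 125 125 123 122]
 [122 125 136 134  86  72  72  72  68  96 117 115 115 118 117]
 [123 124 134 130  93  73  73  70  75  95 109 115 112 114 113]
 [123 124 121 113  99  90  80  85  91 105 112 112 109 111 115]
 [124 123 122 119 111 106 103 102 103 108 111 112 111 116 118]
 [123 123 121 119 114 115 110 108 106 113 117 120 121 128 133]
 [124 123 120 119 116 113 112 106 109 112 113 116 117 121 132]
 [120 123 120 117 116 113 113 108 105 110 110 113 118 123 124]]
[np.float64(313.25790291932975), np.float64(189.3282086716186)] [ 0.54918388 -0.24332162  0.05      ] [ 0.55046049 -0.24141911  0.19157842]
0.04958378485022216 ((545.1741943359375, -255.94100952148438), (73.71185302734375, 42.735206604003906), 79.48533630371094) [ 0.57188532 -0.21680923  0.05242038] [[ 517.4397  -288.27875]
 [ 559.4573  -296.0774 ]
 [ 572.9087  -223.60327]
 [ 530.8911  -215.80463]]
```

```bash
python3 -m creep '[{"wx":0,"wy":0,"wz":-1.5,"tx":40,"ty":-12,"tz":0,"gripper":-1},{"wx":0,"wy":0,"wz":-3,"tx":80,"ty":-24,"tz":0,"gripper":-1},{"wx":0,"wy":0,"wz":-4.5,"tx":120,"ty":-36,"tz":0,"gripper":-1},{"wx":0,"wy":0,"wz":-6,"tx":160,"ty":-48,"tz":0,"gripper":-1},{"wx":0,"wy":0,"wz":-7.6,"tx":190,"ty":-60,"tz":0,"gripper":-1}]'; python3 - <<'E'
from h import *
P=pose(); a,W=cloud("wrist"); np.savez("t.npz",a=a,W=W); print(P[0]); save("w3.png",cv2.resize(a[:300,120:520],(800,600)))
for r in nets.place_of("tare_hole","wrist")[:3]: print(np.round(r["point"],4),round(r["confidence"],2))
E
```

```text
time_s: 5.27
tool_pos: [0.5121, -0.0406, 0.1841]
tool_rot: [-179.9, -0.1, 90.2]
force: [0.8, 0.6, -0.7]
grip_width: 0.0115
grasp_force: 25.0
[ 0.51210739 -0.04056705  0.18405773]
[0.5087 0.0293 0.0321] 0.93
[0.5808 0.0629 0.0365] 0.25
```

View pics/w3.png

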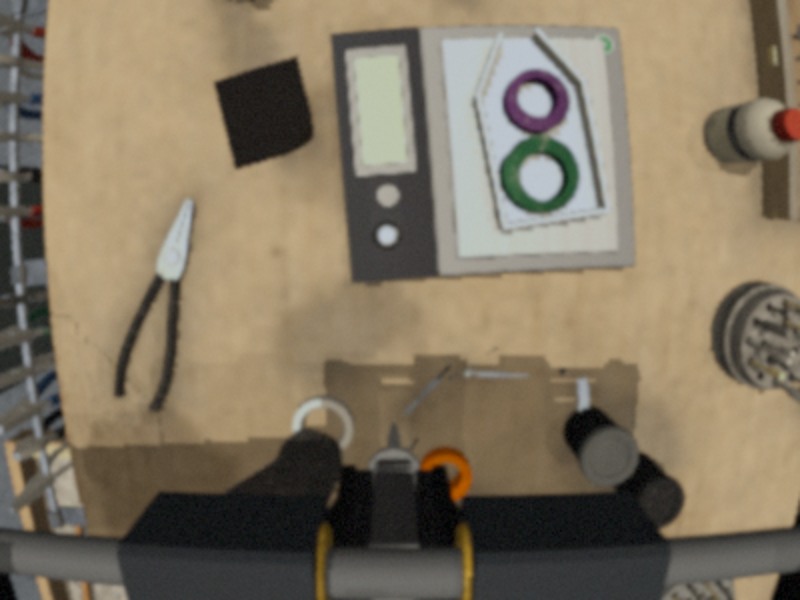

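The picture shows the scale, with the grey button at (388,195) and the tare hole with its white key at (387,235). The pan holds the green large ring at the closed -y end and the purple small ring towards the spout. The scriber's point is at (393,430).

```bash
cat >> h.py <<'E'
def hole(a,u0,v0,r=7,thr=None):
    g=a[...,1].astype(float); w=g[v0-r:v0+r+1,u0-r:u0+r+1]; t=thr or (w.max()+np.median(w))/2
    m=np.clip(w-t,0,None); v,u=np.mgrid[v0-r:v0+r+1,u0-r:u0+r+1]; return (u*m).sum()/m.sum(),(v*m).sum()/m.sum()
I=(np.zeros(3),np.eye(3))
E
python3 - <<'E'
from h import *
s=np.load("t.npz"); a,W=s["a"],s["W"]; P=pose(); print(P[0])
c=hole(a,313,117); print(c)
i=(int(round(c[1])),int(round(c[0])))
# tool frame: depth-based z of strip
p0=np.array([0.51210739,-0.04056705,0.18405773]); R=Ro.from_euler('xyz',[-179.9,-.1,90.2],degrees=True).as_matrix()
L=(W-p0)@R; zs=np.nanmedian(L[i[0]+6:i[0]+12,i[1]-8:i[1]+8,2]); print("strip z tool",zs, W[i[0]+6:i[0]+12,i[1]-8:i[1]+8,2].mean())
print("hole tool",ray(c,zs,I)*1000, "key", ray(c,zs+.004,I)*1000)
q=L[(np.hypot(L[...,0],L[...,1])<.012)&(L[...,2]>.04)&(L[...,2]<.078)]*1000
A=np.c_[q[:,2],np.ones(len(q))]; print(len(q),q[:,2].max(),"axis x,y = m z + c",np.linalg.lstsq(A,q[:,:2],rcond=None)[0].T)
# scale yaw from platform/edges: strip dark mask
d=(a.max(-1)<75)&(abs(W[...,2]-.034)<.006)&(abs(W[...,0]-.5)<.05)&(abs(W[...,1]-.08)<.09)
r=cv2.minAreaRect((W[d][:,:2]*1000).astype(np.float32)); print(r)
m=(abs(W[...,2]-.037)<.01)&(abs(W[...,0]-.56)<.12)&(abs(W[...,1]-.08)<.1); print(cv2.minAreaRect((W[m][:,:2]*1000).astype(np.float32)))
E
```

```text
[ 0.5117284  -0.03707327  0.18449095]
(np.float64(313.122539035981), np.float64(117.1612355736592))
strip z tool 0.15067887436986732 0.03344613062482715
hole tool [ 70.44919839  -2.12432951 150.67887437] key [ 70.31899212  -2.17162764 154.67887437]
62 70.47967273696919 axis x,y = m z + c [[-0.02551191  1.20238359]
 [ 0.00340312  1.23420567]]
((508.417236328125, 71.73460388183594), (41.76995849609375, 128.1349334716797), 4.884505271911621)
((554.2646484375, 75.88084411621094), (163.680908203125, 130.65151977539062), 4.844361305236816)
```

```bash
python3 -m creep '[{"wx":0,"wy":0,"wz":0,"tx":35,"ty":-1.7,"tz":15,"gripper":-1},{"wx":0,"wy":0,"wz":0,"tx":68.5,"ty":-3.4,"tz":35,"gripper":-1},{"wx":0,"wy":0,"wz":0,"tx":68.5,"ty":-3.4,"tz":62,"gripper":-1},{"wx":0,"wy":0,"wz":0,"tx":68.5,"ty":-3.4,"tz":68,"gripper":-1},{"wx":0,"wy":0,"wz":0,"tx":68.5,"ty":-3.4,"tz":68,"gripper":-1}]'; python3 - <<'E'
from h import *
for i in range(4): print(pose()[0].round(4)); a,W=cloud("wrist")
P=pose(); np.savez("t2.npz",a=a,W=W); print(P[0])
save("w4.png",cv2.resize(a[150:240,260:370],(660,540),interpolation=cv2.INTER_CUBIC))
E
```

```text
time_s: 5.78
tool_pos: [0.5079, 0.0232, 0.1147]
tool_rot: [-179.7, 0.0, 90.0]
force: [0.4, -1.2, 0.3]
grip_width: 0.0119
grasp_force: 25.0
[0.5079 0.0232 0.1147]
[0.5094 0.0227 0.1164]
[0.5105 0.0226 0.1176]
[0.5111 0.0227 0.1183]
[0.51132319 0.02281757 0.11864958]
```

View pics/w4.png

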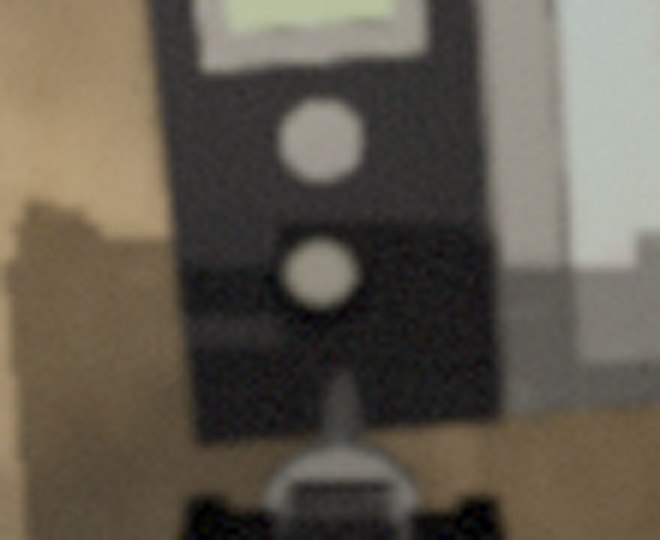

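The scriber's point is at (343,375) and the white tare key at (320,272), so the point still falls short in tool x.

```bash
cat > al.py <<'E'
from h import *
def al(a,W,P,u0,v0):
    L=(W-P[0])@P[1]
    c=hole(a,u0,v0,8); zs=np.nanmedian(L[v0+7:v0+11,u0-4:u0+14,2]); i=(round(c[1]),round(c[0]))
    zk=np.nanmedian(L[i[0]-2:i[0]+3,i[1]-2:i[1]+3,2])
    q=L[(np.hypot(L[...,0],L[...,1])<.015)&(L[...,2]>.045)&(L[...,2]<.074)]*1000
    A=np.c_[q[:,2],np.ones(len(q))]; m=np.linalg.lstsq(A,q[:,:2],rcond=None)[0]
    print("px",np.round(c,1),"strip,key z",zs*1000,zk*1000,"n",len(q),q[:,2].max().round(1),"front at z=46,70",np.array([46,1])@m,np.array([70,1])@m)
    print("key at strip z+4",(ray(c,zs+.004,I)*1000).round(1), "tip ray", ray((317.2,212.5),.071,I)*1000)
E
python3 - <<'E'
from al import *
s=np.load("t2.npz"); al(s["a"],s["W"],pose(),313,195)
E
```

```text
px [312.9 194.9] strip,key z 85.33061887645214 89.0427352311051 n 59 71.9 front at z=46,70 [-0.08449528  0.97109829] [-0.68738528  1.21708995]
key at strip z+4 [ 7.4 -1.7 89.3] tip ray [-1.76936814  1.85604921 71.        ]
```

```bash
python3 -m creep '[{"wx":0,"wy":0,"wz":0,"tx":5,"ty":-1.6,"tz":0,"gripper":-1},{"wx":0,"wy":0,"wz":0,"tx":9.5,"ty":-3.2,"tz":4,"gripper":-1},{"wx":0,"wy":0,"wz":0,"tx":9.5,"ty":-3.2,"tz":9,"gripper":-1},{"wx":0,"wy":0,"wz":0,"tx":9.5,"ty":-3.2,"tz":9,"gripper":-1},{"wx":0,"wy":0,"wz":0,"tx":9.5,"ty":-3.2,"tz":9,"gripper":-1}]'; python3 - <<'E'
from al import *
for i in range(3): a,W=cloud("wrist"); print(pose()[0].round(4))
np.savez("t3.npz",a=a,W=W); al(a,W,pose(),315,209)
save("w5.png",cv2.resize(a[180:240,280:350],(560,480),interpolation=cv2.INTER_CUBIC))
E
```

```text
time_s: 6.4
tool_pos: [0.5066, 0.0335, 0.1082]
tool_rot: [-180.0, 0.0, 90.0]
force: [-0.1, 0.4, 0.0]
grip_width: 0.0118
grasp_force: 25.0
[0.5069 0.0335 0.1084]
[0.507  0.0334 0.1085]
[0.5071 0.0334 0.1086]
px [318.2 210.1] strip,key z 74.97703533173619 78.70836895892037 n 104 74.0 front at z=46,70 [-1.21801167  1.40393632] [3.24837795 0.57906919]
key at strip z+4 [-2.5  2.7 79. ] tip ray [-1.77331763  1.85765043 71.        ]
```

View pics/w5.png

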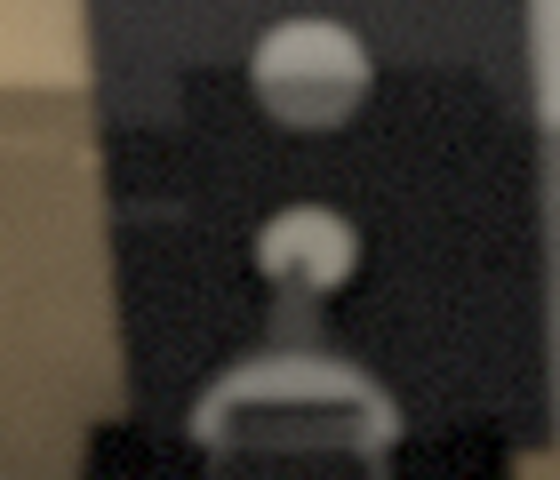

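The point at (295,262) now sits over the key at (308,252), about 1 mm off in each direction. I'll correct that and press down.

```bash
python3 -m creep '[{"wx":0,"wy":0,"wz":0,"tx":-1.3,"ty":1.2,"tz":0,"gripper":-1},{"wx":0,"wy":0,"wz":0,"tx":-1.3,"ty":1.2,"tz":3,"gripper":-1},{"wx":0,"wy":0,"wz":0,"tx":-1.3,"ty":1.2,"tz":6,"gripper":-1},{"wx":0,"wy":0,"wz":0,"tx":-1.3,"ty":1.2,"tz":8,"gripper":-1},{"wx":0,"wy":0,"wz":0,"tx":-1.3,"ty":1.2,"tz":8,"gripper":-1}]' 35;  python3 -m creep '[{"wx":0,"wy":0,"wz":0,"tx":0,"ty":0,"tz":1,"gripper":-1},{"wx":0,"wy":0,"wz":0,"tx":0,"ty":0,"tz":1,"gripper":-1}]' ; python3 -m creep '[{"wx":0,"wy":0,"wz":0,"tx":0,"ty":0,"tz":1,"gripper":-1},{"wx":0,"wy":0,"wz":0,"tx":0,"ty":0,"tz":1,"gripper":-1}]'; python3 -m creep '[{"wx":0,"wy":0,"wz":0,"tx":0,"ty":0,"tz":0.5,"gripper":-1},{"wx":0,"wy":0,"wz":0,"tx":0,"ty":0,"tz":1,"gripper":-1}]'
```

```text
time_s: 6.97
tool_pos: [0.5082, 0.0322, 0.1001]
tool_rot: [-180.0, 0.0, 90.0]
force: [-0.0, 0.5, 0.8]
grip_width: 0.0119
grasp_force: 35.0
time_s: 7.13
tool_pos: [0.5083, 0.0322, 0.0996]
tool_rot: [-180.0, 0.0, 90.0]
force: [0.3, -0.1, 1.4]
grip_width: 0.0121
grasp_force: 35.0
time_s: 7.3
tool_pos: [0.5083, 0.0322, 0.0986]
tool_rot: [180.0, 0.0, 90.0]
force: [-0.5, -1.0, 2.0]
grip_width: 0.0117
grasp_force: 35.0
time_s: 7.47
tool_pos: [0.5083, 0.0322, 0.0977]
tool_rot: [180.0, 0.0, 90.0]
force: [-1.3, 0.1, 3.5]
grip_width: 0.0114
grasp_force: 35.0
```

```bash
python3 -m creep '[{"wx":0,"wy":0,"wz":0,"tx":0,"ty":0,"tz":0.5,"gripper":-1},{"wx":0,"wy":0,"wz":0,"tx":0,"ty":0,"tz":1,"gripper":-1},{"wx":0,"wy":0,"wz":0,"tx":0,"ty":0,"tz":1,"gripper":-1}]'; python3 -m creep '[{"wx":0,"wy":0,"wz":0,"tx":0,"ty":0,"tz":0.5,"gripper":-1},{"wx":0,"wy":0,"wz":0,"tx":0,"ty":0,"tz":1,"gripper":-1},{"wx":0,"wy":0,"wz":0,"tx":0,"ty":0,"tz":1,"gripper":-1}]'
```

```text
time_s: 7.72
tool_pos: [0.5085, 0.0322, 0.0971]
tool_rot: [180.0, 0.0, 90.0]
force: [-1.7, -0.2, 5.3]
grip_width: 0.0118
grasp_force: 35.0
time_s: 7.97
tool_pos: [0.5086, 0.0323, 0.0967]
tool_rot: [180.0, 0.0, 90.0]
force: [-1.6, -0.8, 8.4]
grip_width: 0.012
grasp_force: 35.0
```

The key bottomed: the force rose to 8.4 N with almost no further travel. Now retract and go back to the stand.

```bash
python3 -m creep '[{"wx":0,"wy":0,"wz":0,"tx":0,"ty":0,"tz":-10,"gripper":-1},{"wx":0,"wy":0,"wz":0,"tx":0,"ty":0,"tz":-30,"gripper":-1},{"wx":0,"wy":0,"wz":0,"tx":0,"ty":0,"tz":-60,"gripper":-1},{"wx":0,"wy":0,"wz":0,"tx":-30,"ty":0,"tz":-90,"gripper":-1},{"wx":0,"wy":0,"wz":0,"tx":-70,"ty":10,"tz":-92,"gripper":-1}]'; python3 -m creep '[{"wx":0,"wy":0,"wz":1.5,"tx":-40,"ty":6,"tz":0,"gripper":-1},{"wx":0,"wy":0,"wz":3,"tx":-80,"ty":12,"tz":0,"gripper":-1},{"wx":0,"wy":0,"wz":4.5,"tx":-120,"ty":18,"tz":0,"gripper":-1},{"wx":0,"wy":0,"wz":6,"tx":-155,"ty":24,"tz":0,"gripper":-1},{"wx":0,"wy":0,"wz":7.6,"tx":-180,"ty":28,"tz":0,"gripper":-1}]'; python3 -c "
from h import *
go([.549,-.241,.185],82.4)"
```

```text
time_s: 8.38
tool_pos: [0.5205, -0.0333, 0.1935]
tool_rot: [179.5, 0.0, 90.5]
force: [2.4, 0.1, 0.3]
grip_width: 0.0116
grasp_force: 35.0
time_s: 8.8
tool_pos: [0.5455, -0.2221, 0.1872]
tool_rot: [-180.0, 0.1, 82.1]
force: [-0.5, 0.9, -1.4]
grip_width: 0.0118
grasp_force: 35.0
t [-18.2   6.1   2.2] w [-0.01  0.06 -0.33] rows 0.5
```

```bash
python3 -m creep '[{"wx":0,"wy":0,"wz":0,"tx":-14,"ty":3.5,"tz":10,"gripper":-1},{"wx":0,"wy":0,"wz":0,"tx":-14,"ty":3.5,"tz":30,"gripper":-1},{"wx":0,"wy":0,"wz":0,"tx":-14,"ty":3.5,"tz":42,"gripper":-1},{"wx":0,"wy":0,"wz":0,"tx":-14,"ty":3.5,"tz":42,"gripper":-1},{"wx":0,"wy":0,"wz":0,"tx":-14,"ty":3.5,"tz":42,"gripper":-1}]'; python3 - <<'E'
from h import *
for i in range(4): a,W=cloud("wrist"); print(pose()[0].round(4))
P=pose(); np.savez("r.npz",a=a,W=W)
L=(W-P[0])@P[1]
save("w6.png",cv2.resize(a[170:240,275:355],(640,560),interpolation=cv2.INTER_CUBIC))
for v in range(185,222,3):
  print(v,a[v,296:336:2,0])
E
```

```text
time_s: 9.22
tool_pos: [0.5471, -0.2298, 0.1445]
tool_rot: [-179.9, -0.1, 82.5]
force: [-0.0, 0.4, -0.5]
grip_width: 0.0117
grasp_force: 35.0
[ 0.5479 -0.2302  0.1457]
[ 0.5483 -0.2306  0.1463]
[ 0.5485 -0.231   0.1467]
[ 0.5484 -0.2313  0.1468]
185 [78 79 80 85 84 84 79 77 71 74 77 77 73 69 74 75 73 73 72 70]
188 [126 126 118 112 108 105 105  98  90  92  84  84  80  71  74  75  77  75
  73  67]
191 [132 130 127 123 124 128 125 120 118 121 113 113 111 109 113 111 118 122
 120 121]
194 [144 127 126 127 125 134 138 127 118 116 113 112 108 112 109 111 113 117
 121 122]
197 [164 137 171 177 171 170 172 157 119 117 115 112 112 109 110 111 113 112
 109 112]
200 [132 130 132 130 128 124 123 118 112 115 114 109 110 108 112 113 114 107
 110 112]
203 [133 131 128 124 122 126 124 118 115 115 113 112 109 106 110 114 114 113
 113 114]
206 [132 128 125 124 125 126 125 117 108  99  92  94 101 107 113 114 113 116
 116 114]
209 [130 128 126 127 124 125 118 105  77  72  70  75  74  88 105 112 113 108
 111 111]
212 [132 127 124 123 122 123 116  97  69  70  70  72  71  78 102 114 113 110
 112 112]
215 [132 130 125 123 124 124 113 103  84  68  69  72  76  86 103 113 119 118
 120 125]
218 [129 127 126 123 123 121 119 110 102  81  74  69  88 102 108 114 119 123
 122 127]
221 [130 126 124 122 124 121 119 115 111  81  76  71  91 107 109 113 120 122
 125 136]
```

View pics/w6.png

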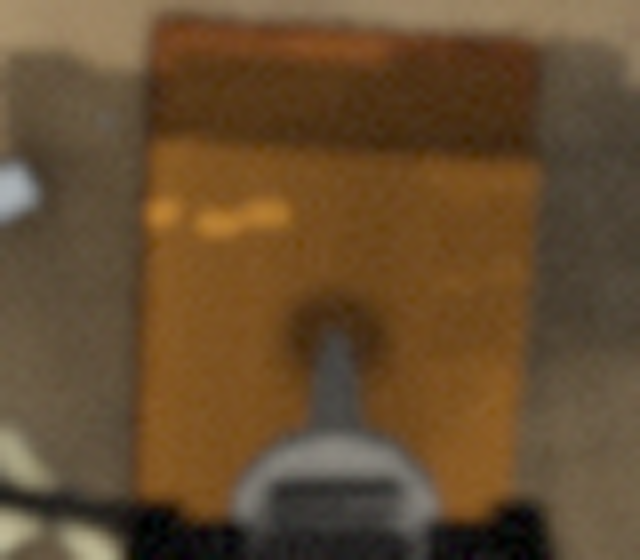

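The empty end hole is at (332,338), and the scriber's point at about (333,326) is right in front of it from this view.

```bash
python3 - <<'E'
from h import *
s=np.load("r.npz"); a,W=s["a"],s["W"]; P=pose(); L=(W-P[0])@P[1]; print(P[0])
z=np.nanmedian(L[195:205,300:330,2]); print(z)
print("hole",ray((316.5,212.2),z,I)*1000,"tip",ray((316.6,211.5),.0705,I)*1000)
q=L[(np.hypot(L[...,0],L[...,1])<.012)&(L[...,2]>.045)&(L[...,2]<.074)]*1000
print(len(q),q.max(0),q.mean(0))
A=np.c_[q[:,2],np.ones(len(q))];m=np.linalg.lstsq(A,q[:,:2],rcond=None)[0];print(np.array([48,1])@m,np.array([68,1])@m)
E
```

```text
[ 0.54844219 -0.23133535  0.14676208]
0.0972546569206422
hole [-10.61287771   1.21111858  97.25465692] tip [-0.5737593   1.31887918 70.5       ]
60 [ 1.8094551   3.84118204 70.72214396] [ 0.3763081   1.17050912 54.52016211]
[0.56194747 1.08557367] [-0.00748428  1.34610538]
```

```bash
python3 -m creep '[{"wx":0,"wy":0,"wz":0,"tx":-5,"ty":0,"tz":0,"gripper":-1},{"wx":0,"wy":0,"wz":0,"tx":-9.1,"ty":0,"tz":5,"gripper":-1},{"wx":0,"wy":0,"wz":0,"tx":-9.1,"ty":0,"tz":15,"gripper":-1},{"wx":0,"wy":0,"wz":0,"tx":-9.1,"ty":0,"tz":17,"gripper":-1},{"wx":0,"wy":0,"wz":0,"tx":-9.1,"ty":0,"tz":17,"gripper":-1}]'; python3 - <<'E'
from h import *
for i in range(2): a,W=cloud("wrist")
P=pose(); L=(W-P[0])@P[1]; print(P[0])
z=np.nanmedian(L[195:205,300:330,2]); print(z)
for v in range(200,228,2): print(v,a[v,300:336:2,0])
E
```

```text
time_s: 9.83
tool_pos: [0.5453, -0.2408, 0.1269]
tool_rot: [-179.8, -0.1, 82.3]
force: [-1.1, -0.9, -0.7]
grip_width: 0.0119
grasp_force: 35.0
[ 0.54626055 -0.2407039   0.12811049]
0.07857854914897529
200 [127 135 159 147 126 123 120 115 114 110 109 107 108 109 115 112 112 112]
202 [129 150 168 161 128 120 117 107  97  90  95 100 105 111 111 111 111 111]
204 [127 126 127 126 125 120 103  87  77  75  77  81  93 109 114 112 114 112]
206 [129 126 124 124 123 116  93  71  76  69  73  73  80  99 112 112 112 114]
208 [126 128 122 126 122 108  92  74  68  74  73  70  76  92 111 116 112 113]
210 [128 124 123 122 123 108  92  72  73  76  73  69  75  92 110 114 110 112]
212 [127 126 126 124 125 114 100  85  74  66  67  73  90 100 112 113 112 112]
214 [127 126 127 124 123 117 109  96  71  70  86  92  94 108 113 115 113 106]
216 [127 124 124 127 122 116 118  92  71  76  95 101 105 108 113 113 111 114]
218 [124 125 123 126 122 122 114  90  75  77 100 104 107 108 111 111 110 112]
220 [128 125 123 124 120 118 112  84  73  76  95 105 106 112 115 113 112 118]
222 [126 124 122 122 119 116 108  80  74  73  87 106 105 112 113 111 121 128]
224 [126 125 124 123 116  98  92  99 106 103  92  87  95 111 117 114 128 134]
226 [127 121 124 116 106 118 130 133 141 135 133 120 106  99 116 121 133 136]
```

```bash
python3 -c "
from h import *
for r in [(318.7,208.3),(318.7,207.5)]: print(ray(r,.0786,I)*1000)
print(ray((316.9,220),.055,I)*1000,ray((316.9,214),.07,I)*1000)"
```

```text
[-0.6360284   3.03425589 78.6       ]
[5.53797380e-02 3.03296091e+00 7.86000000e+01]
[-1.8828444   1.55320212 55.        ] [-2.50419269  1.55756336 70.        ]
```

```bash
python3 -m creep '[{"wx":0,"wy":0,"wz":0,"tx":1,"ty":1.4,"tz":2,"gripper":-1},{"wx":0,"wy":0,"wz":0,"tx":1,"ty":1.4,"tz":8,"gripper":-1},{"wx":0,"wy":0,"wz":0,"tx":1,"ty":1.4,"tz":14,"gripper":-1},{"wx":0,"wy":0,"wz":0,"tx":1,"ty":1.4,"tz":20,"gripper":-1},{"wx":0,"wy":0,"wz":0,"tx":1,"ty":1.4,"tz":20,"gripper":-1}]'; python3 -m creep '[{"wx":0,"wy":0,"wz":0,"tx":0,"ty":0,"tz":7,"gripper":-1},{"wx":0,"wy":0,"wz":0,"tx":0,"ty":0,"tz":14,"gripper":-1},{"wx":0,"wy":0,"wz":0,"tx":0,"ty":0,"tz":21,"gripper":-1},{"wx":0,"wy":0,"wz":0,"tx":0,"ty":0,"tz":25,"gripper":-1},{"wx":0,"wy":0,"wz":0,"tx":0,"ty":0,"tz":25,"gripper":-1}]'
```

```text
time_s: 10.35
tool_pos: [0.5468, -0.2397, 0.1066]
tool_rot: [-179.8, -0.0, 82.4]
force: [0.0, 0.4, -0.7]
grip_width: 0.0117
grasp_force: 35.0
time_s: 10.77
tool_pos: [0.547, -0.2398, 0.082]
tool_rot: [-179.9, -0.0, 82.4]
force: [0.5, -0.5, -0.3]
grip_width: 0.0116
grasp_force: 35.0
```

```bash
python3 -m creep '[{"wx":0,"wy":0,"wz":0,"tx":0,"ty":0,"tz":1.5,"gripper":-1},{"wx":0,"wy":0,"wz":0,"tx":0,"ty":0,"tz":3,"gripper":-1},{"wx":0,"wy":0,"wz":0,"tx":0,"ty":0,"tz":4.5,"gripper":-1},{"wx":0,"wy":0,"wz":0,"tx":0,"ty":0,"tz":4.5,"gripper":-1}]'; python3 -m creep '[{"wx":0,"wy":0,"wz":0,"tx":0,"ty":0,"tz":1,"gripper":-1},{"wx":0,"wy":0,"wz":0,"tx":0,"ty":0,"tz":1,"gripper":-1}]';python3 -m creep '[{"wx":0,"wy":0,"wz":0,"tx":0,"ty":0,"tz":1,"gripper":-1},{"wx":0,"wy":0,"wz":0,"tx":0,"ty":0,"tz":1,"gripper":-1}]'
```

```text
time_s: 11.1
tool_pos: [0.548, -0.2402, 0.079]
tool_rot: [180.0, 0.0, 82.4]
force: [0.3, 0.8, -0.6]
grip_width: 0.0119
grasp_force: 35.0
time_s: 11.27
tool_pos: [0.5479, -0.2402, 0.078]
tool_rot: [180.0, 0.0, 82.4]
force: [-0.4, 0.7, -0.3]
grip_width: 0.0116
grasp_force: 35.0
time_s: 11.43
tool_pos: [0.5481, -0.2402, 0.0772]
tool_rot: [180.0, 0.0, 82.4]
force: [0.5, 0.2, -0.1]
grip_width: 0.0121
grasp_force: 35.0
```

```bash
python3 -m creep '[{"wx":0,"wy":0,"wz":0,"tx":0,"ty":0,"tz":1,"gripper":-1},{"wx":0,"wy":0,"wz":0,"tx":0,"ty":0,"tz":1,"gripper":-1}]'; python3 -m creep '[{"wx":0,"wy":0,"wz":0,"tx":0,"ty":0,"tz":0.7,"gripper":-1},{"wx":0,"wy":0,"wz":0,"tx":0,"ty":0,"tz":0.7,"gripper":-1}]'
```

```text
time_s: 11.6
tool_pos: [0.5481, -0.2403, 0.0771]
tool_rot: [180.0, 0.0, 82.4]
force: [-1.3, -0.3, 6.6]
grip_width: 0.0117
grasp_force: 35.0
time_s: 11.77
tool_pos: [0.5482, -0.2403, 0.0771]
tool_rot: [180.0, 0.0, 82.4]
force: [-3.9, 1.7, 8.4]
grip_width: 0.0119
grasp_force: 35.0
```

Contact came at the same height as at pick-up, so the scriber is seated. Release it and rise.

```bash
python3 -m creep '[{"wx":0,"wy":0,"wz":0,"tx":0,"ty":0,"tz":-0.7,"gripper":-0.2},{"wx":0,"wy":0,"wz":0,"tx":0,"ty":0,"tz":-0.7,"gripper":-0.2},{"wx":0,"wy":0,"wz":0,"tx":0,"ty":0,"tz":-0.7,"gripper":-0.2},{"wx":0,"wy":0,"wz":0,"tx":0,"ty":0,"tz":-0.7,"gripper":-0.2},{"wx":0,"wy":0,"wz":0,"tx":0,"ty":0,"tz":-0.7,"gripper":-0.2}]'; python3 -m creep '[{"wx":0,"wy":0,"wz":0,"tx":0,"ty":0,"tz":-20,"gripper":-0.2},{"wx":0,"wy":0,"wz":0,"tx":0,"ty":0,"tz":-50,"gripper":0},{"wx":0,"wy":0,"wz":0,"tx":0,"ty":0,"tz":-85,"gripper":1},{"wx":0,"wy":0,"wz":0,"tx":0,"ty":0,"tz":-120,"gripper":1},{"wx":0,"wy":0,"wz":0,"tx":0,"ty":0,"tz":-130,"gripper":1}]'; python3 - <<'E'
from h import *
a,W=cloud("wrist")
for q in ["scriber","scriber_center"]:
    for r in nets.place_of(q,"wrist")[:2]: print(q,np.round(r["point"],4),round(r["confidence"],2))
m=(W[...,2]>.121)&(W[...,2]<.135)&(abs(W[...,0]-.547)<.02)&(abs(W[...,1]+.243)<.02); Q=W[m]
print(len(Q),Q.mean(0),Q[:,2].max())
m=(W[...,2]>.065)&(W[...,2]<.112)&(abs(W[...,0]-.547)<.02)&(abs(W[...,1]+.243)<.02)
Q=W[m]; print(np.polyfit(Q[:,2],Q[:,1],1),np.polyfit(Q[:,2],Q[:,0],1))
go([.57,.06,.22],98)
E
```

```text
time_s: 12.18
tool_pos: [0.5478, -0.2401, 0.0757]
tool_rot: [-180.0, -0.0, 82.4]
force: [-0.2, 0.0, -0.6]
grip_width: 0.0328
grasp_force: 0.0
time_s: 12.6
tool_pos: [0.5506, -0.2409, 0.212]
tool_rot: [179.5, 0.2, 82.4]
force: [1.0, 0.3, 0.1]
grip_width: 0.0538
grasp_force: 0.0
scriber [ 0.5458 -0.2467  0.0035] 0.65
scriber_center [ 0.5415 -0.2436  0.068 ] 0.69
159 [ 0.54905832 -0.24102439  0.12400637] 0.12765666235055673
[-0.00342061 -0.23592314] [-0.00122036  0.55007184]
t [300.5 -18.4 -13.7] w [  0.08   0.06 -15.64] rows 7.2
```

The scriber is back upright in its hole. On to the pan.

```bash
python3 -m creep '[{"wx":0,"wy":0,"wz":-3,"tx":40,"ty":-3,"tz":-3,"gripper":1},{"wx":0,"wy":0,"wz":-6,"tx":80,"ty":-6,"tz":-6,"gripper":1},{"wx":0,"wy":0,"wz":-9,"tx":120,"ty":-9,"tz":-9,"gripper":1},{"wx":0,"wy":0,"wz":-12,"tx":160,"ty":-12,"tz":-12,"gripper":1},{"wx":0,"wy":0,"wz":-15,"tx":200,"ty":-14,"tz":-13,"gripper":1}]';python3 -m creep '[{"wx":0,"wy":0,"wz":0,"tx":30,"ty":-6,"tz":0,"gripper":1},{"wx":0,"wy":0,"wz":0,"tx":40,"ty":-8,"tz":0,"gripper":1},{"wx":0,"wy":0,"wz":0,"tx":40,"ty":-8,"tz":0,"gripper":1},{"wx":0,"wy":0,"wz":0,"tx":40,"ty":-8,"tz":0,"gripper":1}]'; python3 - <<'E'
from h import *
for i in range(3): a,W=cloud("wrist")
P=pose(); np.savez("p.npz",a=a,W=W,p=P[0],R=P[1]); print(P[0])
save("w7.png",cv2.resize(a[40:240,200:440],(720,600),interpolation=cv2.INTER_CUBIC))
for q in ["pan","pan_center","ring_large","ring_small"]:
    for r in nets.place_of(q,"wrist")[:2]: print(q,np.round(r["point"],4),round(r["confidence"],2))
E
```

```text
time_s: 13.17
tool_pos: [0.5593, -0.0384, 0.217]
tool_rot: [-179.8, -0.0, 97.5]
force: [0.6, -0.3, 0.2]
grip_width: 0.0863
grasp_force: 0.0
time_s: 13.5
tool_pos: [0.5468, -0.0023, 0.2175]
tool_rot: [-179.9, 0.0, 97.4]
force: [0.1, -0.6, 0.1]
grip_width: 0.087
grasp_force: 0.0
[ 0.54761569 -0.00412943  0.21815672]
pan [0.5814 0.0852 0.0357] 0.77
pan [0.556  0.078  0.0037] 0.64
pan_center [0.5814 0.0832 0.0468] 0.66
ring_large [0.5794 0.0597 0.0446] 0.58
ring_small [0.5759 0.1007 0.0429] 0.96
ring_small [ 0.5434 -0.1101  0.0019] 0.67
```

View pics/w7.png

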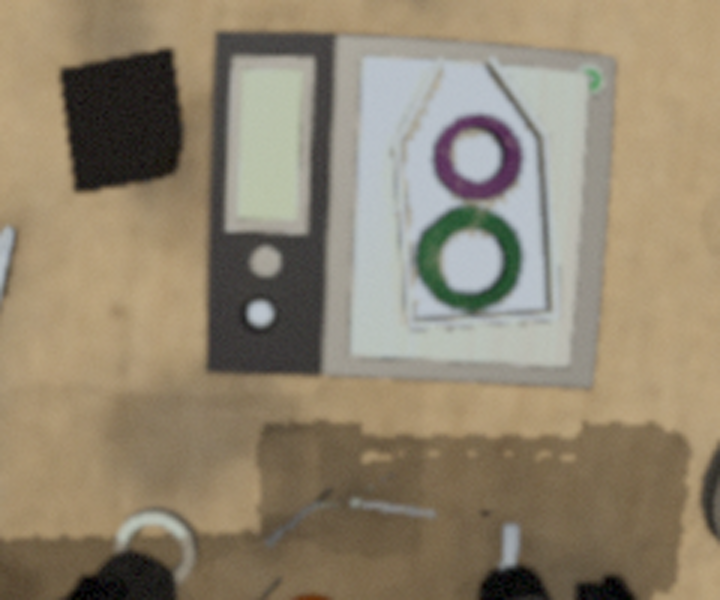

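The pan stands on the platform with its closed end at (480,320), the straight sides at about x=408 and x=548 px, and the spout at the top. Both rings are inside, purple small at (478,157) and green large at (470,258). Next I measure its axis.

```bash
python3 - <<'E'
from h import *
s=np.load("p.npz"); a,W=s["a"],s["W"]; P=(s["p"],s["R"]); L=(W-P[0])@P[1]*1000
m=(abs(W[...,0]-.58)<.06)&(abs(W[...,1]-.08)<.08)&(W[...,2]>.03)
plat=L[m&(W[...,2]<.045)&(a.min(-1)>140)][:,2]; zp=np.median(plat); print("platform tool z",zp)
hgt=zp-L[...,2]
r=m&(hgt>9)&(hgt<22)&((a.max(-1).astype(int)-a.min(-1))<60)
Q=L[r]; print(len(Q))
vis=np.zeros((150,120),np.uint8)
for q in Q: 
    i,j=int(150-(q[0]-20)),int(q[1]+20)
    if 0<=i<150 and 0<=j<120: vis[i,j]=1
for row in vis[::3]: print(''.join('#' if x else '.' for x in row))
E
```

```text
platform tool z 178.4683911192318
1822
........................................................................................................................
........................................................................................................................
........................................................................................................................
........................................................................................................................
........................................................................................................................
........................................................................................................................
........................................................................................................................
........................................................................................................................
.............................................................................................
[... 4288 characters left out ...]
...............###########.#####...........#.##................................................
........................................................................................................................
........................................................................................................................
........................................................................................................................
........................................................................................................................
........................................................................................................................
```

```bash
python3 - <<'E'
from h import *
s=np.load("p.npz"); a,W=s["a"],s["W"]; P=(s["p"],s["R"]); L=(W-P[0])@P[1]*1000
m=(abs(W[...,0]-.58)<.06)&(abs(W[...,1]-.08)<.08)&(W[...,2]>.03)
hgt=178.5-L[...,2]
r=m&(hgt>9)&(hgt<22)&((a.max(-1).astype(int)-a.min(-1))<60)
Q=L[r]; Q=Q[(Q[:,0]>42)&(Q[:,0]<95)]
def fit(S): l=cv2.fitLine(S[:,:2].astype(np.float32),cv2.DIST_HUBER,0,.01,.01).ravel(); return l[3]-l[1]/l[0]*l[2], l[1]/l[0], len(S), np.median(178.5-S[:,2])
A=fit(Q[(Q[:,1]>12)&(Q[:,1]<24)]); B=fit(Q[(Q[:,1]>65)&(Q[:,1]<76)]); print(A,B)
k=(A[1]+B[1])/2; c=(A[0]+B[0])/2; th=np.arctan(k); print("angle deg",np.degrees(th),"width",(B[0]-A[0])*np.cos(th))
E_=L[r]; e=E_[(E_[:,0]<45)&(E_[:,1]>28)&(E_[:,1]<62)]; 
u=np.array([np.cos(th),np.sin(th)]); n=np.array([-np.sin(th),np.cos(th)])
ends=(E_[:,:2]-[0,c])@u; print(np.percentile(ends,[0.2,1,3,97,99,99.8]))
s0=np.percentile(ends,0.5)
for d in (45,46): print("origin",np.array([0,c])+u*(s0+d))
for r_ in [(.5794,.0597,.04),(.5759,.1007,.04)]:
    l=(np.array(r_)-P[0])@P[1]*1000; print("ring pan y",(l[:2]-[0,c])@u-s0-45,(l[:2]-[0,c])@n)
E
```

```text
(np.float32(24.988064), np.float32(-0.08051729), 135, np.float64(16.92769555584269)) (np.float32(76.45111), np.float32(-0.077607386), 176, np.float64(16.721136026119694))
angle deg -4.520535 width 51.302956
[ 37.86561568  38.82975133  39.66295423 124.32906397 129.61064982
 131.86531392]
origin [82.93808408 44.16231017]
origin [83.93497325 44.08349378]
ring pan y -23.07371110573684 -6.302022110248584
ring pan y 17.787173675497435 -1.4401360694196095
```

```bash
python3 -m creep '[{"wx":0,"wy":0,"wz":-1.5,"tx":28,"ty":15,"tz":25,"gripper":1},{"wx":0,"wy":0,"wz":-3,"tx":56,"ty":29,"tz":45,"gripper":1},{"wx":0,"wy":0,"wz":-4.5,"tx":83,"ty":43,"tz":70,"gripper":1},{"wx":0,"wy":0,"wz":-4.5,"tx":83,"ty":43,"tz":100,"gripper":1},{"wx":0,"wy":0,"wz":-4.5,"tx":83,"ty":43,"tz":115,"gripper":1}]'; python3 -m creep '[{"wx":0,"wy":0,"wz":0,"tx":0,"ty":0,"tz":10,"gripper":1},{"wx":0,"wy":0,"wz":0,"tx":0,"ty":0,"tz":10,"gripper":1},{"wx":0,"wy":0,"wz":0,"tx":0,"ty":0,"tz":10,"gripper":1}]'; python3 - <<'E'
from h import *
for i in range(3): a,W=cloud("wrist")
P=pose(); np.savez("q.npz",a=a,W=W,p=P[0],R=P[1]); L=(W-P[0])@P[1]*1000; print(P[0])
zp=np.median(L[(abs(W[...,2]-.04)<.008)&(a.min(-1)>120)][:,2]); h=zp-L[...,2]; print(zp)
r=(h>9)&(h<22)&((a.max(-1).astype(int)-a.min(-1))<60)&(abs(L[...,0])<80)&(abs(L[...,1])<50); Q=L[r]
vis=np.zeros((140,100),np.uint8)
for q in Q:
    i,j=int(80-q[0]),int(q[1]+50)
    if 0<=i<140 and 0<=j<100: vis[i,j]=1
for i,row in enumerate(vis[::4]): print(80-4*i,''.join('#' if x else '.' for x in row))
f=(abs(L[...,0])<12)&(L[...,2]>-10)&(L[...,2]<3); F=L[f]; print("fingers y",[np.percentile(F[(F[:,1]*s>0)][:,1]*s,[1,5]) for s in (1,-1)])
np.savez("q.npz",a=a,W=W,p=P[0],R=P[1],L=L,Q=Q)
E
```

```text
time_s: 14.27
tool_pos: [0.578, 0.0885, 0.1007]
tool_rot: [-179.8, -0.1, 102.1]
force: [-0.9, -1.4, -0.9]
grip_width: 0.0869
grasp_force: 0.0
time_s: 14.52
tool_pos: [0.5799, 0.0858, 0.0943]
tool_rot: [180.0, 0.0, 101.8]
force: [-0.3, -1.3, -0.4]
grip_width: 0.087
grasp_force: 0.0
[0.58083129 0.08610979 0.09569878]
56.59096014872911
80 ....................................................................................................
76 ....................................................................................................
72 ....................................................................................................
68 ....................................................................................................
64 ....................................................................................................
60 ....................................................................................................
56 ....................................................................................................
52 ..................................
[... 2264 characters left out ...]
.................##.......##########################.#..............####......................
-40 ........................#...........###...#.......#...##..................#.........................
-44 ....................................................................................................
-48 ....................................................................................................
-52 ....................................................................................................
-56 ....................................................................................................
fingers y [array([44.54024223, 44.68984395]), array([41.55042754, 41.71228875])]
```

```bash
python3 -m creep '[{"wx":0,"wy":0,"wz":0,"tx":0,"ty":-1.6,"tz":10,"gripper":1},{"wx":0,"wy":0,"wz":0,"tx":0,"ty":-1.6,"tz":25,"gripper":1},{"wx":0,"wy":0,"wz":0,"tx":0,"ty":-1.6,"tz":40,"gripper":1},{"wx":0,"wy":0,"wz":0,"tx":0,"ty":-1.6,"tz":48,"gripper":1},{"wx":0,"wy":0,"wz":0,"tx":0,"ty":-1.6,"tz":52,"gripper":1}]' 15; python3 -m creep '[{"wx":0,"wy":0,"wz":0,"tx":0,"ty":0,"tz":0,"gripper":0.6},{"wx":0,"wy":0,"wz":0,"tx":0,"ty":0,"tz":0,"gripper":0.5},{"wx":0,"wy":0,"wz":0,"tx":0,"ty":0,"tz":0,"gripper":0.45},{"wx":0,"wy":0,"wz":0,"tx":0,"ty":0,"tz":0,"gripper":0.4},{"wx":0,"wy":0,"wz":0,"tx":0,"ty":0,"tz":0,"gripper":0.4}]'; python3 - <<'E'
from h import *
for i in range(3): a,W=cloud("wrist")
P=pose(); L=(W-P[0])@P[1]*1000; print(P[0],get_obs()["grip_width"],np.round(get_obs()["force"],1))
zp=np.median(L[(abs(W[...,2]-.04)<.008)&(a.min(-1)>120)][:,2]); h=zp-L[...,2]; print(zp)
E
```

```text
time_s: 15.08
tool_pos: [0.5772, 0.0857, 0.0408]
tool_rot: [-179.9, 0.0, 101.9]
force: [-0.2, 0.4, 0.8]
grip_width: 0.0868
grasp_force: 0.0
time_s: 15.5
tool_pos: [0.5784, 0.0862, 0.0426]
tool_rot: [179.9, 0.0, 101.9]
force: [-0.2, 0.0, 0.3]
grip_width: 0.064
grasp_force: 0.0
[0.57818768 0.08607317 0.04227583] 0.062059015152870496 [-0.3 -0.3 -0.1]
3.2078373302431995
```

```bash
python3 -m creep '[{"wx":0,"wy":0,"wz":0,"tx":0,"ty":0,"tz":-1,"gripper":0.3},{"wx":0,"wy":0,"wz":0,"tx":0,"ty":0,"tz":-1,"gripper":0.25},{"wx":0,"wy":0,"wz":0,"tx":0,"ty":0,"tz":-1,"gripper":0.2},{"wx":0,"wy":0,"wz":0,"tx":0,"ty":0,"tz":-1,"gripper":0.1},{"wx":0,"wy":0,"wz":0,"tx":0,"ty":0,"tz":-1,"gripper":0}]' 20; python3 -m creep '[{"wx":0,"wy":0,"wz":0,"tx":0,"ty":0,"tz":0,"gripper":-1},{"wx":0,"wy":0,"wz":0,"tx":0,"ty":0,"tz":0,"gripper":-1},{"wx":0,"wy":0,"wz":0,"tx":0,"ty":0,"tz":0,"gripper":-1}]' 20
```

```text
time_s: 16.07
tool_pos: [0.5783, 0.0862, 0.0432]
tool_rot: [180.0, 0.0, 101.9]
force: [1.3, -0.1, -0.4]
grip_width: 0.054
grasp_force: 20.0
time_s: 16.32
tool_pos: [0.5783, 0.0861, 0.0432]
tool_rot: [180.0, 0.0, 101.9]
force: [0.7, -0.3, 0.9]
grip_width: 0.0537
grasp_force: 20.0
```

Gripped at 54 mm width. Lift a little, gently, and check that the pan stays level.

```bash
python3 -m creep '[{"wx":0,"wy":0,"wz":0,"tx":0,"ty":0,"tz":-1,"gripper":-1},{"wx":0,"wy":0,"wz":0,"tx":0,"ty":0,"tz":-3,"gripper":-1},{"wx":0,"wy":0,"wz":0,"tx":0,"ty":0,"tz":-6,"gripper":-1},{"wx":0,"wy":0,"wz":0,"tx":0,"ty":0,"tz":-9,"gripper":-1},{"wx":0,"wy":0,"wz":0,"tx":0,"ty":0,"tz":-10,"gripper":-1}]' 20; cat > lv.py <<'E'
from h import *
for i in range(3): a,W=cloud("wrist")
o=get_obs(); P=pose(o); L=(W-P[0])@P[1]*1000; print(P[0].round(4),o["grip_width"],np.round(o["force"],1),np.round(o["wrist_torque"],3))
r=(L[...,2]>-25)&(L[...,2]<8)&(abs(L[...,0])<52)&(abs(L[...,1])<25); Q=L[r]; C=a[r].astype(int); wall=(C.min(1)>120); green=(C[:,1]>C[:,0]+15); pur=(C[:,0]>C[:,1]+20)&(C[:,2]>C[:,1]+20)
print("px",len(Q),wall.sum())
for n,m in (("floor/bright",wall),("green",green),("purple",pur)):
    S=Q[m&(abs(Q[:,2]-np.median(Q[m][:,2]))<4)]
    if len(S)>20: print(n,len(S),np.median(S,0).round(1),"tilt x,y deg",np.degrees(np.arctan(np.linalg.lstsq(np.c_[S[:,:2],np.ones(len(S))],S[:,2],rcond=None)[0][:2])).round(1))
E
python3 lv.py
```

```text
time_s: 16.73
tool_pos: [0.5782, 0.0861, 0.0535]
tool_rot: [180.0, 0.0, 101.9]
force: [0.6, 0.6, -0.6]
grip_width: 0.0537
grasp_force: 20.0
[0.5781 0.086  0.0532] 0.05369675784231393 [ 0.5 -0.6 -1.3] [-0.007 -0.15   0.039]
px 10011 4831
floor/bright 4128 [18.6  0.7  1.4] tilt x,y deg [-0.1  0.1]
green 617 [-34.5  -3.1 -11.9] tilt x,y deg [0.9 0.3]
purple 687 [ 20.6   5.1 -13. ] tilt x,y deg [ 0.5 -4.1]
```

```bash
python3 -m creep '[{"wx":0,"wy":0,"wz":0,"tx":0,"ty":0,"tz":-3,"gripper":-1},{"wx":0,"wy":0,"wz":0,"tx":0,"ty":0,"tz":-9,"gripper":-1},{"wx":0,"wy":0,"wz":0,"tx":0,"ty":0,"tz":-18,"gripper":-1},{"wx":0,"wy":0,"wz":0,"tx":0,"ty":0,"tz":-28,"gripper":-1},{"wx":0,"wy":0,"wz":0,"tx":0,"ty":0,"tz":-38,"gripper":-1}]' 20; python3 -m creep '[{"wx":0,"wy":0,"wz":0,"tx":0,"ty":0,"tz":-10,"gripper":-1},{"wx":0,"wy":0,"wz":0,"tx":0,"ty":0,"tz":-20,"gripper":-1},{"wx":0,"wy":0,"wz":0,"tx":0,"ty":0,"tz":-30,"gripper":-1},{"wx":0,"wy":0,"wz":0,"tx":0,"ty":0,"tz":-40,"gripper":-1},{"wx":0,"wy":0,"wz":0,"tx":0,"ty":0,"tz":-46,"gripper":-1}]' 20; python3 -m creep '[{"wx":0,"wy":0,"wz":0,"tx":0,"ty":0,"tz":-4,"gripper":-1},{"wx":0,"wy":0,"wz":0,"tx":0,"ty":0,"tz":-6,"gripper":-1},{"wx":0,"wy":0,"wz":0,"tx":0,"ty":0,"tz":-6,"gripper":-1},{"wx":0,"wy":0,"wz":0,"tx":0,"ty":0,"tz":-6,"gripper":-1},{"wx":0,"wy":0,"wz":0,"tx":0,"ty":0,"tz":-6,"gripper":-1}]' 20; for i in 1 2; do python3 -m creep '[{"wx":0,"wy":0,"wz":0,"tx":0,"ty":0,"tz":0,"gripper":-1},{"wx":0,"wy":0,"wz":0,"tx":0,"ty":0,"tz":0,"gripper":-1},{"wx":0,"wy":0,"wz":0,"tx":0,"ty":0,"tz":0,"gripper":-1},{"wx":0,"wy":0,"wz":0,"tx":0,"ty":0,"tz":0,"gripper":-1},{"wx":0,"wy":0,"wz":0,"tx":0,"ty":0,"tz":0,"gripper":-1}]' 20; done; python3 lv.py; python3 - <<'E'
from h import *
b,V=cloud("scene"); w,_=cloud("wrist"); save("end.png",np.hstack([cv2.resize(b[130:270,170:420],(500,280)),cv2.resize(w[120:330,210:430],(293,280))]))
for q in ["pan","ring_large","ring_small","scriber"]:
    for r in nets.place_of(q,"scene")[:2]: print(q,np.round(r["point"],3),round(r["confidence"],2))
E
```

```text
time_s: 17.3
tool_pos: [0.5783, 0.0862, 0.0924]
tool_rot: [180.0, 0.0, 101.9]
force: [-0.3, -0.4, -1.0]
grip_width: 0.0539
grasp_force: 20.0
time_s: 17.72
tool_pos: [0.5786, 0.0863, 0.1388]
tool_rot: [179.9, 0.0, 101.9]
force: [0.6, 0.0, -1.6]
grip_width: 0.0539
grasp_force: 20.0
time_s: 18.13
tool_pos: [0.5776, 0.086, 0.1424]
tool_rot: [-179.9, -0.0, 101.9]
force: [-0.6, 0.7, -0.7]
grip_width: 0.054
grasp_force: 20.0
time_s: 18.55
tool_pos: [0.578, 0.0861, 0.1429]
tool_rot: [-180.0, 0.0, 101.9]
force: [-0.1, -0.0, -0.7]
grip_width: 0.0539
grasp_force: 20.0
time_s: 18.97
tool_pos: [0.578, 0.0861, 0.143]
tool_rot: [180.0, 0.0, 101.9]
force: [0.6, 0.2, -0.7]
grip_width: 0.0541
grasp_force: 20.0
[0.578  0.0861 0.143 ] 0.05380280850902557 [ 1.   0.2 -0.3] [ 0.081 -0.155  0.008]
px 10007 4818
floor/bright 4129 [18.2  0.6  1.7] tilt x,y deg [-0.1  0.1]
green 628 [-34.5  -3.7 -11.7] tilt x,y deg [0.9 0.4]
purple 694 [ 20.2   5.3 -12.8] tilt x,y deg [ 0.3 -4.3]
pan [0.581 0.081 0.135] 0.71
ring_large [0.579 0.062 0.141] 0.48
ring_small [0.577 0.097 0.14 ] 0.47
ring_small [ 0.568  0.204 -0.001] 0.44
```

View pics/end.png

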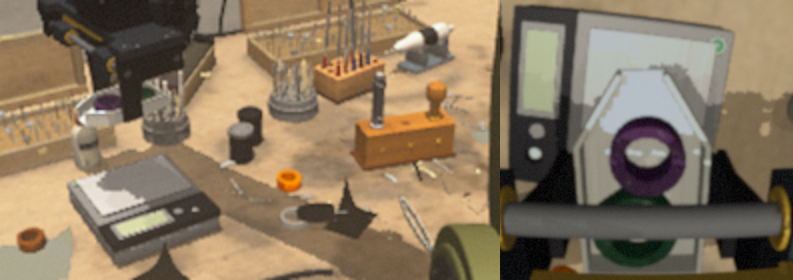

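The final picture shows the pan held level about 10 cm over the scale with both rings in it (purple at (648,155), green at (640,225)). The scriber stands upright in its hole at (380,95).

```bash
python3 -c "
from cell import env
print(env.sign_off())"
```

```text
the job is handed in; nothing more can be done
None
```

I pressed the tare key to its stop with the scriber (8.4 N) and put the scriber back upright in its hole; the pan is held level about 10 cm above the scale with both rings in it, and the job is handed in at about 19 s.

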